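# Shake the last detent ball out of a dented parts tin

## Robot

A 6-joint arm with a two-finger parallel gripper is mounted at the origin on the work surface. World frame = base frame: x ahead of the robot, y to its left, z up, the work surface at z = 0. Lengths are in m, angles in rad, forces in N, time in s.
With the tool pointing down it reaches from about 0.275 to 0.75 m from the base axis. Payload 10.2 kg.
Tool frame: the origin (TCP) lies between the finger pads; the fingertips stand 17 mm ahead of it and the grasp point (between the pads) lies 2 mm behind it; z points along the fingers, y is the line along which they close (so a half turn about z gives the same grasp; the last joint's range is limited). The gripper opens to 85 mm and grips with 20 to 120 N. Pads are 22 mm wide; open, the fingers measure 114 mm over their backs; the gripper's body (76 mm by 85 mm) begins 54 mm behind the grasp point. The pads swing forward as they close: fully open they stand 13 mm farther back than shut.
Start: joints at [-1.446, 0.313, 1.498, -0, 1.331, -0.223], TCP at [0.179, -0.494, 0.248] pointing down, gripper open.
Joint ranges: [-2.94, 2.94], [-0.97, 2.17], [0.19, 2.56], [-1.23, 4.37], [0.02, 3.11], [-2.88, 2.88]. Speed limits (rad/s): [2.39, 2.39, 3.01, 3.14, 3.14, 3.14].

## Interface

Orientations are given as a rotation vector (axis times angle).
In Python, from workcell import bot gives the robot as it stands. Calls block until the motion is done:
- bot.move_pose(position, orientation): joint-space move of the TCP to a pose.
- bot.move_linear(position, ori=None, v=0.15, until_force=None): straight line of the TCP; ori=None keeps the orientation; v is the mean speed in m/s. With until_force (N) it stops when the force on the tool has changed by that much, and returns True; else False.
- bot.goto_joints(angles): joint-space move.
- bot.open() and bot.grasp(): open the fingers fully, or close them until they stop; the grip force is fixed at half the most.
- bot.sleep(seconds).
- bot.inverse_kinematics(position, orientation): joint angles nearest the present ones, or None.
- bot.get_obs(): the state.
- bot.snapshot(name): name is "scene" or "top" or "wrist"; returns the picture (480x640x3 uint8, red, green, blue); there is no depth.
- bot.get_calibration(name): a dict with "intrinsics" (3x3 intrinsics, pixels), "distortion" ([k1, k2, p1, p2, k3] as OpenCV has them; the pictures are not rectified), "pose" (4x4, takes a point from camera to world coordinates). Camera axes: x right, y down, z forward; pixel columns grow to the right and rows downward; lengths in m; the calibration is good to about 2 mm. A picture is of the moment at which its call begins: read the wrist's pose just before it. get_calibration takes no time and is no camera call; for the wrist camera it gives the pose at the moment of the call.
A pose or a line that the arm cannot do raises bot.MotionError and nothing moves.
- bot.hand_in(): hands the job in; it is judged then, once.
Trained networks look in the newest picture that a camera, given by its name, has taken for a name from the list of things; names that differ only in an ending like _2 or _b are one class to them, and where a whole thing is asked for, a point or a joint stands for the part that bears it (a point fixed in the world has none). Each returns a list of dicts, best first, with "score" (0 to 1); they miss things now and then, are a little off and sometimes report something else, mostly with a low value. They report only what shows in the picture. A call takes as long as a camera call. They do not tell look-alikes from the thing itself.
- bot.regions_of(camera, target): "region" (480x640 bool, what is visible of it) and "uv" ([column, row] in pixels, amid what is visible of it).
- bot.place_of(camera, target): "uv" ([column, row] in pixels: a listed point, or the origin of a listed thing).
The state is a dict: "t": time; "q": joint angles; "joint_velocities": joint speeds; "joint_torque": joint torques, N m; "tool_pos": TCP position; "tool_rot": TCP orientation; "wrist_force": force on the tool from outside, world axes, zero at the start; "ft_torque": the same for the moment, N m; "gripper_width": finger opening in m; "grip_force": force on a finger pad.
Only numpy, scipy, OpenCV 4.12 (cv2) and the standard library are available. Lean on these libraries where they do the work, as an engineer would, in place of code of your own. Each camera call takes 0.05 s, during which the arm holds its last target. There are 200 camera calls.

## Task

Pick up the dented square tin lying on the black rubber mat, carry it over to the blue tray, turn it mouth down and shake it until its weight stops dropping, so that all three steel balls have come out into the tray (its bent-in rim catches some of them). Then lay the empty tin on its side on the black mat again and let go, without disturbing the cream printhead, the purple coin shutter or the nickel knob.

Things in the scene. Friction and masses are not known exactly. Their poses are not given: they have to be found in the camera images.
- tin_center (a point): Dented tinplate parts cup of square section, lying on its side on the mat: 100 mm long (own x), 54 mm wide (own y), 58 mm high (own z, up at the start), walls 2.5 mm, about 180 g empty (varies by 20%). The point is its middle. Closed end at +x; open mouth at -x, roughly facing the robot at the start. Grasp the flat y faces (60 N is safe).
- tin_mouth (a point): Middle of the tin's open mouth, same axes. Along the wall that lies underneath at the start (-z) the rim is bent inwards by 18 mm (+y half) or 15 mm (-y half) and slopes back into the tin (34 and 18 degrees), leaving 35 mm open. With the mouth straight down, one or two balls stay caught on it.
- tin_rim (a point): Middle of that bent-in rim, at the -z wall of the mouth. A ball caught behind it comes loose when the tin is shaken briskly to and fro across the rim (along own z; peaks of some 4 to 7 m/s2, more is no harm), more easily if the tin is tipped past straight down so that the wall with the rim comes uppermost (past 35 degrees it rolls out by itself).
- ball0_center (a point): One of three identical loose polished steel detent balls, 22 mm in diameter, about 44 g (varies by 20%); this point is its centre. All three start inside the tin, so they are out of sight. The orientation means nothing.
- ball1_center (a point): As ball0.
- ball2_center (a point): As ball0.
- tray: Blue open plastic tray fixed to the bench, 220 mm (x) by 190 mm (y) outside, 50 mm high, walls and floor 4 mm. Origin: centre of its underside, on the bench; z up. It may be on the left or the right of the robot.
- mat: Black rubber mat fixed to the bench, 150 mm (x) by 130 mm (y), 3 mm thick. Origin: centre of its underside, on the bench. The tin starts on it and must finish lying on it, its middle within 45 mm of the mat's centre.
- printhead: Bystander: loose cream validator printhead module, 90 x 50 x 44 mm, origin under its centre.
- shutter: Bystander: loose purple plastic coin shutter, a plate 60 x 45 mm, 18 mm high, origin under its centre.
- knob: Bystander: loose knurled nickel adjustment knob, 30 mm in diameter, 26 mm high, origin under its centre.
Not all that is in view belongs to the job. What is shaped like the part that bears tin_center but red is not meant.

How it is judged:
By the outcome, as a careful person would: the job done as asked, in the order asked, and still so for the second after the job is handed in, with the robot touching nothing.
It also fails if it takes over 72 s, if anything falls off the work surface, if the arm or the gripper's body presses on something with over 40 N, if the wrist force passes 120 N, or if a joint passes its speed limit or range.

## Working session

There is one attempt and no reset: what is moved stays moved. The work goes in short steps, each a Python script; the robot and the scene stay as the last script left them, time stands still between calls to the robot, and variables do not carry over. Pictures are saved under pics/ and viewed, at most 10 in all, crops included, and the job is handed in when it is done.

```bash
mkdir -p pics; ls; cat > h.py <<'E'
import numpy as np, cv2
from scipy.spatial.transform import Rotation as R
from workcell import bot
def save(name,img): cv2.imwrite('pics/'+name, cv2.cvtColor(img,cv2.COLOR_RGB2BGR))
def ray(cam,uv,cal=None):
    c=cal or bot.get_calibration(cam); K=np.array(c['intrinsics']);P=np.array(c['pose'])
    n=cv2.undistortPoints(np.array([[uv]],float),K,np.array(c['distortion']))[0,0]
    return P[:3,3],P[:3,:3]@np.array([n[0],n[1],1.])
def at(cam,uv,z,cal=None):
    o,d=ray(cam,uv,cal); return o+d*(z-o[2])/d[2]
def proj(cam,p,cal=None):
    c=cal or bot.get_calibration(cam);T=np.linalg.inv(np.array(c['pose']))
    return cv2.projectPoints(np.array(p,float).reshape(-1,1,3),cv2.Rodrigues(T[:3,:3])[0],T[:3,3],np.array(c['intrinsics']),np.array(c['distortion']))[0].reshape(-1,2)
E
python3 - <<'E'
from h import *
for cam in ('top','scene'):
    save(cam+'0.png',bot.snapshot(cam))
    for n,z in [('tin_center',.032),('tin_mouth',.032),('tin_rim',.005),('tray',0),('mat',0),('printhead',0),('shutter',0),('knob',0)]:
        for r in bot.place_of(cam,n)[:3]: print(cam,n,round(r['score'],2),np.round(r['uv']),np.round(at(cam,r['uv'],z),3))
print(bot.get_obs())
E
```

```text
pics
top tin_center 0.95 [163. 249.] [0.534 0.262 0.032]
top tin_center 0.77 [253. 222.] [0.591 0.095 0.032]
top tin_center 0.76 [166. 345.] [0.357 0.245 0.032]
top tin_mouth 0.93 [155. 319.] [0.404 0.268 0.032]
top tin_mouth 0.71 [278. 214.] [0.607 0.048 0.032]
top tin_mouth 0.68 [158. 275.] [0.486 0.268 0.032]
top tin_rim 0.9 [160. 313.] [0.414 0.269 0.005]
top tin_rim 0.8 [281. 216.] [0.608 0.045 0.005]
top tin_rim 0.65 [158. 276.] [0.484 0.276 0.005]
top tray 0.58 [418. 261.] [ 0.529 -0.226  0.   ]
top tray 0.21 [300. 299.] [0.449 0.003 0.   ]
top printhead 0.87 [293. 136.] [0.773 0.026 0.   ]
top shutter 0.77 [306. 300.] [ 0.448 -0.01   0.   ]
top shutter 0.56 [162. 250.] [0.536 0.273 0.   ]
top knob 0.62 [358. 145.] [ 0.759 -0.105  0.   ]
scene tin_center 0.97 [488. 231.] [0.539 0.263 0.032]
scene tin_center 0.78 [474. 159.] [0.368 0.25  0.032]
scene tin_center 0.7 [395. 253.] [0.602 0.097 0.032]
scene tin_mouth 0.75 [368. 254.] [0.608 0.049 0.032]
scene tin_mouth 0.55 [489. 174.] [0.404 0.277 0.032]
scene tin_rim 0.98 [487. 214.] [0.48  0.274 0.005]
scene tin_rim 0.94 [368. 26
[... 346 characters left out ...]
 array([-1.44640682e+00,  3.12901547e-01,  1.49769991e+00,  1.41331807e-05,
        1.33097496e+00, -2.23408096e-01]), 'joint_velocities': array([ 8.93000994e-04,  7.60904854e-04,  1.67560517e-03,  1.10956148e-04,
        1.53021837e-03, -6.11548712e-06]), 'joint_torque': array([ 2.36520369e-03, -4.12159789e+01, -2.59894502e+01, -3.78530683e-05,
        4.50787647e-04,  6.14203813e-06]), 'tool_pos': array([ 0.17892408, -0.49358325,  0.24829342]), 'tool_rot': array([3.09419439e+00, 5.43561718e-01, 2.02768992e-05]), 'wrist_force': array([ 0.47330032,  0.76604003, -0.21973287]), 'ft_torque': array([-0.02889311, -0.00580236, -0.00612358]), 'grip_force': 0.0, 'gripper_width': 0.08513389861554257}
```

View pics/top0.png

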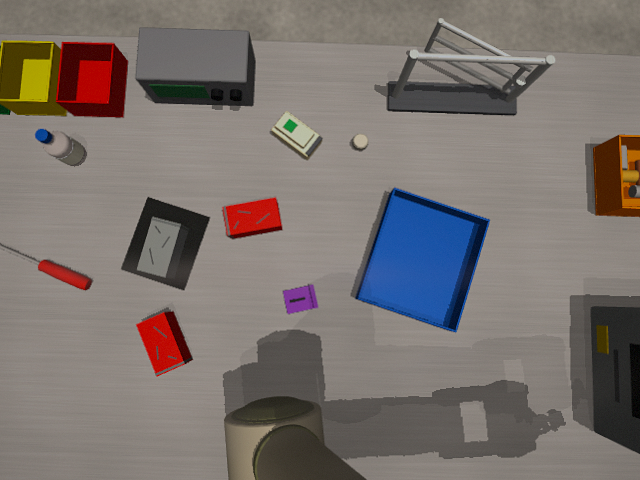

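View pics/scene0.png

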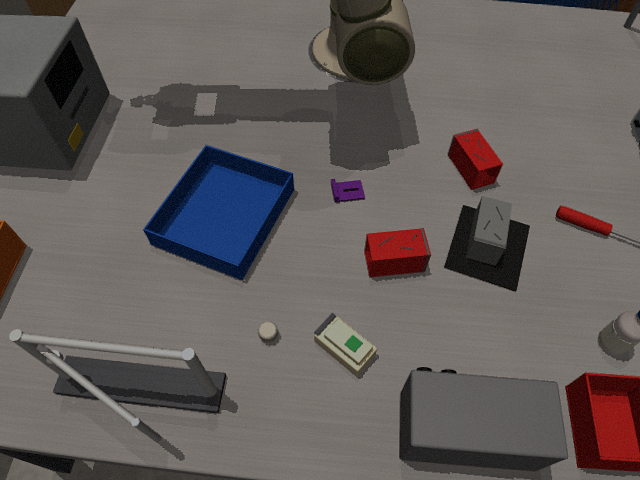

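The tin is the grey block on the black mat: top (161,246), scene (489,231). The things that could be mistaken for it are the red tins at top (253,217) and (163,343), and by the description neither is meant. Next I check the planned joint configurations, hover over the tin and take a close crop.

```bash
cat >> h.py <<'E'
def pose(p,yaw,pitch=0.):
    # tool for tin axis (+x) yaw; pitch=0 tool down, pi/2 tool horizontal pointing along +x tin heading
    x=np.array([np.cos(yaw),np.sin(yaw),0]);y=np.array([-x[1],x[0],0])
    zt=np.sin(pitch)*x-np.cos(pitch)*np.array([0,0,1.])
    return np.asarray(p,float), zt, y
def ori(yaw,pitch=0.,s=1):
    _,z,y=pose([0,0,0],yaw,pitch); y=s*y
    return R.from_matrix(np.column_stack([np.cross(y,z),y,z])).as_rotvec()
E
python3 - <<'E'
from h import *
c=np.array([.537,.2625]); yaw=-.16
az=np.arctan2(-.224,.528)
for s in (1,-1):
    print(s,'pick',bot.inverse_kinematics([*c,.036],ori(yaw,0,s)))
    for pit in (90,100,110,120,130):
        print(pit,[ (round(z,2),None if q is None else np.round(q,2)) for z in (.2,.26,.32) for q in [bot.inverse_kinematics([.5,-.21,z],ori(az,np.radians(pit),s))]])
# forward geometry fit for top face of tin
r=[x for x in bot.regions_of('top','tin_center')]
for x in r[:3]:
    m=x['region'].astype(np.uint8); print(x['score'],x['uv'],m.sum(),cv2.minAreaRect(cv2.findNonZero(m)))
r=bot.regions_of('top','mat')
for x in r[:2]:
    m=x['region'].astype(np.uint8); rc=cv2.minAreaRect(cv2.findNonZero(m));print('mat',x['score'],rc,at('top',rc[0],.003))
s=1
q=bot.inverse_kinematics([*c,.25],ori(yaw,0,s))
s=-1 if q is None else 1
bot.move_pose([*c,.25],ori(yaw,0,s)); 
o=bot.get_obs();print(s,o['t'],np.round(o['q'],2))
cal=bot.get_calibration('wrist');save('w0.png',bot.snapshot('wrist'))
for n in('tin_center','tin_mouth'):
    for x in bot.place_of('wrist',n)[:2]: print(n,x['score'],x['uv'],at('wrist',x['uv'],.032,cal))
E
```

```text
1 pick [ 2.58849039e-01  7.04619726e-01  1.48178658e+00 -4.44089210e-16
  9.55186345e-01 -1.15194729e+00]
90 [(0.2, array([-0.79,  0.48,  2.37,  2.74,  1.29,  1.69])), (0.26, array([-0.79,  0.27,  2.35,  2.7 ,  1.09,  1.78])), (0.32, array([-0.79,  0.09,  2.3 ,  2.64,  0.89,  1.91]))]
100 [(0.2, array([-0.78,  0.63,  2.35,  2.77,  1.59,  1.63])), (0.26, array([-0.78,  0.41,  2.36,  2.76,  1.4 ,  1.71])), (0.32, array([-0.78,  0.22,  2.33,  2.74,  1.19,  1.8 ]))]
110 [(0.2, array([-0.77,  0.77,  2.3 ,  2.78,  1.85,  1.6 ])), (0.26, array([-0.77,  0.56,  2.32,  2.79,  1.68,  1.66])), (0.32, array([-0.77,  0.36,  2.32,  2.8 ,  1.49,  1.73]))]
120 [(0.2, array([-0.75,  0.88,  2.22,  2.8 ,  2.06,  1.59])), (0.26, array([-0.75,  0.69,  2.26,  2.82,  1.92,  1.64])), (0.32, array([-0.75,  0.5 ,  2.28,  2.84,  1.75,  1.69]))]
130 [(0.2, array([-0.72,  0.98,  2.12,  2.83,  2.23,  1.59])), (0.26, array([-0.72,  0.81,  2.18,  2.85,  2.12,  1.63])), (0.32, array([-0.72,  0.62,  2.21,  2.87,  1.97,  1.68]))]
-1 pick [ 2.58849039e-01  7.04619726e-01  1.48178658e+00 -8.88178420e-16
  9.55186345e-01 
[... 1046 characters left out ...]
.66 [252.5, 221.5] 1861 ((252.31832885742188, 218.70550537109375), (34.05406188964844, 56.75676727294922), 80.13418579101562)
0.59 [165.4, 344.1] 2260 ((164.1443328857422, 342.17529296875), (57.8674201965332, 40.63642883300781), 68.96248626708984)
mat 0.63 ((164.89999389648438, 242.80001831054688), (68.62141418457031, 76.84333801269531), 18.43494987487793) [0.54925976 0.26792712 0.003     ]
1 3.9417 [ 0.26  0.47  1.26 -0.    1.41 -1.15]
tin_center 0.93 [274.7, 34.7] [0.36297204 0.24811023 0.032     ]
tin_center 0.91 [320.0, 212.7] [0.53421551 0.26288183 0.032     ]
tin_mouth 0.85 [306.5, 80.6] [0.40615095 0.27048131 0.032     ]
tin_mouth 0.62 [149.4, 305.7] [0.60957227 0.05290945 0.032     ]
```

View pics/w0.png

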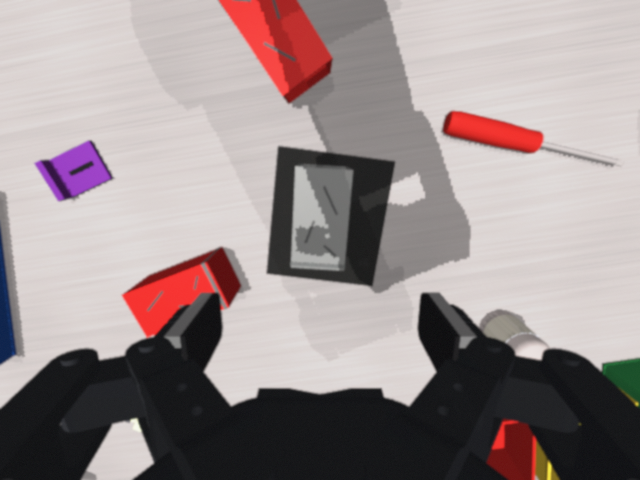

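The close crop shows the grey tin at about (322,217), alone on the black mat. The red ones at (190,290) and (285,50) are decoys. I'll fit its pose by silhouette, then grasp and lift it.

```bash
cat > pick.py <<'E'
from h import *
from scipy.optimize import minimize
views=[]
for cam in ('top','wrist'):
    cal=bot.get_calibration(cam); bot.snapshot(cam)
    e=proj(cam,[.535,.263,.032],cal)[0]
    rs=[x for x in bot.regions_of(cam,'tin_center') if np.hypot(*(np.array(x['uv'])-e))<25]
    if rs: views.append((cam,cal,rs[0]['region']));print(cam,rs[0]['score'],rs[0]['region'].sum())
def cost(v):
    x,y,a=v;C=0
    cs=np.array([[i*.05,j*.027,k] for i in(-1,1) for j in(-1,1) for k in(.003,.061)])
    r=np.array([[np.cos(a),-np.sin(a)],[np.sin(a),np.cos(a)]])
    cs[:,:2]=cs[:,:2]@r.T+[x,y]
    for cam,cal,reg in views:
        h=cv2.convexHull(proj(cam,cs,cal).astype(np.float32))
        m=np.zeros((480,640),np.uint8);cv2.fillConvexPoly(m,np.round(h*16).astype(np.int32),1,shift=4)
        m=m>0;C+=1-(m&reg).sum()/(m|reg).sum()
    return C
best=minimize(cost,[.535,.263,-.16],method='Nelder-Mead',options=dict(initial_simplex=[[.535,.263,-.16],[.545,.263,-.16],[.535,.273,-.2],[.53,.255,0]]))
x,y,a=best.x;print(best.x,best.fun)
p=np.array([x,y])+.014*np.array([np.cos(a),np.sin(a)])
np.save('tin.npy',[x,y,a,*p])
E
python3 pick.py
```

```text
top 0.95 1818
wrist 0.94 5792
[ 0.53584581  0.26227333 -0.2194376 ] 0.2053475965149878
```

```bash
cat >> h.py <<'E'
TR=np.array([.5285,-.225])
def pour(M,th,heading=None,s=1):
    # tool pose putting the tin mouth centre at M, pitch th
    az=np.arctan2(M[1],M[0]);
    h=az-np.arcsin(.1163/np.hypot(*M[:2])) if heading is None else heading
    hv=np.array([np.cos(h),np.sin(h),0]);up=np.array([0,0,1.])
    p=np.asarray(M,float)+.064*(np.cos(th)*hv+np.sin(th)*up)
    return p,ori(h,th,s),hv
def fz(n=8):
    v=[]
    for _ in range(n): v.append(bot.get_obs()['wrist_force']); bot.sleep(.03)
    return np.round(np.mean(v,0),2)
E
python3 - <<'E'
from h import *
x,y,a,px,py=np.load('tin.npy')
bot.move_pose([px,py,.14],ori(a)); print('pre',fz())
bot.move_linear([px,py,.036],v=.12,until_force=8)
print(bot.get_obs()['tool_pos'])
bot.grasp(); o=bot.get_obs(); print(o['gripper_width'],o['grip_force'],o['t'])
bot.move_linear([px,py,.24],v=.15); print('loaded',fz(),bot.get_obs()['gripper_width'],bot.get_obs()['t'])
for th in range(0,131,10):
    p,r,_=pour([*TR,.13 if th<100 else .19],np.radians(th)); q=bot.inverse_kinematics(p,r); print(th,np.round(p,3),None if q is None else np.round(q,2))
print(np.round(bot.get_obs()['q'],2))
E
```

```text
pre [-0.01  0.26  0.11]
[0.54997942 0.2593698  0.03683329]
0.05358558978794459 64.09144431352615 6.4917
loaded [ 0.12 -0.08 -3.04] 0.05314547003486637 8.2667
0 [ 0.581 -0.261  0.13 ] [-0.61  0.66  1.28 -0.    1.2  -1.57]
10 [ 0.58  -0.261  0.141] [-0.61  0.57  1.42 -0.    0.98 -1.57]
20 [ 0.578 -0.259  0.152] [-0.61  0.48  1.56 -0.    0.75 -1.57]
30 [ 0.574 -0.257  0.162] [-0.61  0.41  1.69 -0.    0.52 -1.57]
40 [ 0.569 -0.253  0.171] [-0.61  0.36  1.82  0.    0.27 -1.57]
50 [ 0.562 -0.248  0.179] None
60 [ 0.555 -0.243  0.185] [-0.61  0.32  2.05  3.14  0.28  1.57]
70 [ 0.546 -0.237  0.19 ] [-0.61  0.36  2.14  3.14  0.58  1.57]
80 [ 0.538 -0.231  0.193] [-0.61  0.42  2.21  3.14  0.89  1.57]
90 [ 0.528 -0.225  0.194] [-0.61  0.53  2.25  3.14  1.21  1.57]
100 [ 0.519 -0.219  0.253] [-0.61  0.47  2.27  3.14  1.35  1.57]
110 [ 0.511 -0.213  0.25 ] [-0.61  0.6   2.27  3.14  1.65  1.57]
120 [ 0.502 -0.207  0.245] [-0.61  0.74  2.23  3.14  1.93  1.57]
130 [ 0.495 -0.202  0.239] [-0.61  0.87  2.17  3.14  2.16  1.57]
[ 0.25  0.5   1.24  0.    1.4  -1.1 ]
```

```bash
python3 - <<'E'
from h import *
def go(z,th):
    p,r,_=pour([*TR,z],np.radians(th)); q=bot.inverse_kinematics(p,r)
    if q is None: print('none',th); return
    bot.goto_joints(q)
go(.15,0); print('over',fz(),bot.get_obs()['t'])
go(.13,30); go(.13,46); print(np.round(bot.get_obs()['q'],2)); go(.13,56); print(np.round(bot.get_obs()['q'],2),fz(4))
go(.13,90); bot.sleep(.3); o=bot.get_obs(); print('down',fz(),o['gripper_width'],o['t'],np.round(o['tool_pos'],3))
save('s1.png',bot.snapshot('scene'))
E
```

```text
over [ 0.01 -0.05 -2.81] 10.45
[-0.61  0.34  1.89 -0.    0.11 -1.57]
[-0.61  0.32  2.01  3.14  0.16  1.57] [-0.16 -0.06 -3.25]
down [-0.01  0.17 -2.53] 0.05334827673041867 15.725 [ 0.529 -0.225  0.194]
```

View pics/s1.png

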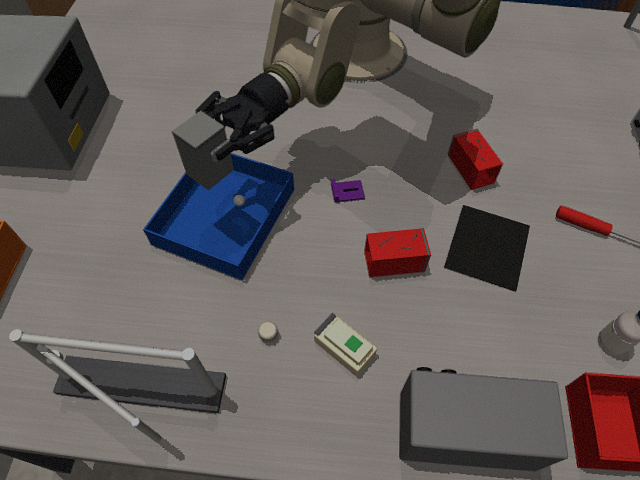

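The tin is mouth down over the tray and one ball lies in the tray at (239,200), which agrees with a drop of about 0.5 N. Next I tip it past vertical and shake.

```bash
cat > shake.py <<'E'
from h import *
import sys
th=float(sys.argv[1]); z=float(sys.argv[2]); n=int(sys.argv[3])
M=np.array([*TR,z]); h=np.arctan2(M[1],M[0])-np.arcsin(.1163/np.hypot(*M[:2]))
p,r,hv=pour(M-.02*np.array([np.cos(h),np.sin(h),0]),np.radians(th),h)
bot.goto_joints(bot.inverse_kinematics(p,r)); bot.sleep(.2); print('tipped',fz(),bot.get_obs()['t'])
d=R.from_rotvec(r).as_matrix()[:,2]*.02
t0=bot.get_obs()['t']
for i in range(n):
    bot.move_linear(p+d,v=.22); bot.move_linear(p-d,v=.22)
print('per stroke',(bot.get_obs()['t']-t0)/(2*n))
bot.move_linear(p); bot.sleep(.3); o=bot.get_obs(); print('after',fz(12),o['gripper_width'],o['t'])
E
python3 shake.py 112 .17 3
```

```text
tipped [ 0.13  0.23 -2.2 ] 17.1333
per stroke 0.3194500000000004
after [-0.23 -0.1  -1.92] 0.05344354408309202 19.6333
```

```bash
python3 shake.py 122 .18 3; python3 - <<'E'
from h import *
i=bot.snapshot('scene'); j=bot.snapshot('top')
save('s2.png',np.hstack([cv2.resize(i[120:300,120:330],(400,343)),cv2.resize(j[170:350,340:550],(400,343))]))
for c in('scene','top'):
  for x in bot.place_of(c,'ball0_center')[:5]: print(c,x['score'],x['uv'])
print(fz(20))
E
```

```text
tipped [-0.26 -0.13 -1.19] 20.8417
per stroke 0.3194333333333332
after [-0.23  0.23 -1.64] 0.053399650985920165 23.3417
scene 0.43 [226.7, 209.3]
top 0.4 [410.6, 259.1]
[-0.15 -0.16 -1.96]
```

View pics/s2.png

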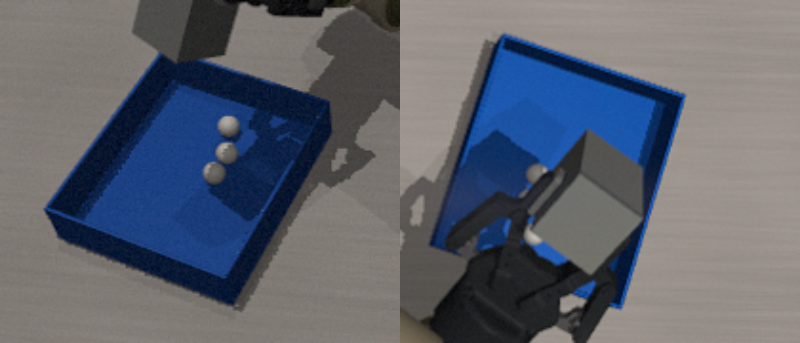

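The crop shows all three balls in the tray at (228,126), (226,153) and (213,173), and the weight has levelled off at about 1.9 N. Now I return the tin to the mat.

```bash
python3 - <<'E'
from h import *
def go(z,th):
    p,r,_=pour([*TR,z],np.radians(th)); bot.goto_joints(bot.inverse_kinematics(p,r))
go(.18,90); go(.18,56); go(.18,46); go(.2,0)
x,y,a,px,py=np.load('tin.npy')
p=np.array([.546,.267])+.014*np.array([np.cos(a),np.sin(a)])
bot.move_pose([*p,.24],ori(a)); print(bot.get_obs()['t'],fz(12))
bot.move_linear([*p,.06],v=.15)
save('s3.png',bot.snapshot('scene')[130:310,380:600])
hit=bot.move_linear([*p,.034],v=.03,until_force=5); print(hit,bot.get_obs()['tool_pos'],bot.get_obs()['t'])
E
```

```text
32.1083 [ 0.09 -0.32 -1.9 ]
True [0.55946033 0.2639286  0.03678331] 34.6333
```

View pics/s3.png

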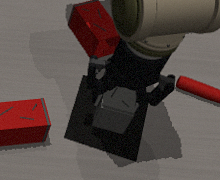

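The crop shows the tin level above the mat at about (115,105). It touched down at the original height (z = 0.0368), so I release and retreat.

```bash
python3 - <<'E'
from h import *
bot.open(); p=bot.get_obs()['tool_pos']
bot.move_linear([p[0],p[1],.25],v=.12)
bot.goto_joints([-.3,.3,1.4,0,1.44,-1.1]); bot.sleep(.3)
o=bot.get_obs();print(o['t'],o['gripper_width'])
i=bot.snapshot('scene'); save('s4.png',i)
for n,z in [('tin_center',.032),('ball0_center',.015),('printhead',0),('shutter',0),('knob',0)]:
    for r in bot.place_of('scene',n)[:3]: print(n,round(r['score'],2),np.round(r['uv']),np.round(at('scene',r['uv'],z),3))
E
```

```text
38.475 0.08533656523481277
tin_center 0.78 [491. 235.] [0.547 0.268 0.032]
tin_center 0.73 [472. 164.] [0.38  0.246 0.032]
tin_center 0.64 [396. 251.] [0.597 0.098 0.032]
ball0_center 0.53 [235. 210.] [ 0.525 -0.202  0.015]
printhead 0.79 [340. 346.] [0.767 0.015 0.   ]
shutter 0.96 [348. 190.] [0.447 0.007 0.   ]
knob 0.88 [269. 338.] [ 0.764 -0.102  0.   ]
```

View pics/s4.png

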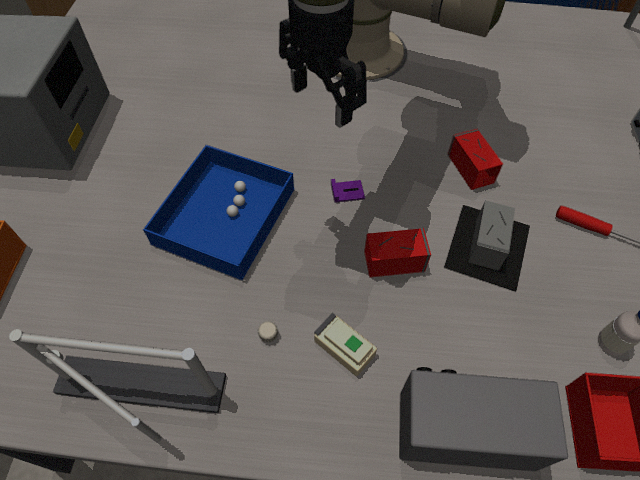

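The picture shows the tin lying on the mat at (493,235), three balls in the tray around (237,200), and the bystanders unmoved.

```bash
python3 -c "
from h import *
print(bot.hand_in())"
```

```text
the job is handed in; nothing more can be done
None
```

I emptied all three balls into the blue tray, laid the empty tin back on the mat near its centre and handed the job in at about 38 s, with the printhead, shutter and knob where they started in the last picture.

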